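# Roll the soap log onto the splitting line

## Task

The round green soap log must lie on the red line of the white board, ready to be split lengthwise. Push the top of the log sideways with a fingertip to roll it there, touching only its upper half and never dragging, pinching or lifting it; leave it at rest, centred over the line along its length and between the line's ends. Leave the cream soap bar, the amber bottle and the blue mould box where they stand.

Things in the scene. Friction and masses are not known exactly. Their poses are not given: they have to be found in the camera images.
- log: round green soap log, 50 mm diameter, 130 mm long, about 0.26 kg, lying on the board 50 to 85 mm to either side of the line, nearly parallel to it. Origin at its centre (25 mm above the board); y is its long axis, x and z turn as it rolls. It stops soon after it is let go. A fingertip on its top moves twice as far as the log rolls, so the way takes several short strokes
- line (a point): middle of the red line, 10 mm wide and 230 mm long, painted on the top of the board (280 x 260 x 12 mm, fixed to the table, white); on the board's top face, 12 mm above the table. Its y axis runs along the line, x across it, z up
- bar: bystander: cream soap bar with a blue band standing on the board on the other side of the line from the log, 34 mm (x) x 80 mm (y) x 55 mm high; origin at the centre of its underside
- scent: bystander: small amber glass bottle with a black cap, 36 mm in diameter, 85 mm high, standing on the table beside the board, beyond the +y end of the line; origin at the centre of its underside
- mould: bystander: open blue box lined with paper, 120 mm (x) x 90 mm (y) x 45 mm high, on the table beside the board, beyond the -y end of the line; origin at the centre of its underside
Things that resemble listed ones, but are neither listed nor needed, are in the scene too. Of the things that look like the log, the middle-sized one is meant.

How it is judged (in metres and radians):
On the way:
1. the fingers roll the log from its upper half (contact force between the fingers and log above 0.1 N and angular speed of log above 0.2 rad/s and height (world z) of the grasp point above 0.05 m), for 0.1 s.
At the end, for the whole second after the job is handed in: the log lies still on the board, its middle within 7 mm of the middle of the red line across it and within 50 mm along it, parallel to the line within 0.12 rad; bar, bottle and mould box within 10 mm of where they stood, upright (x of log in the frame of line between -0.007 and 0.007 m and y of log in the frame of line between -0.05 and 0.05 m and z of log in the frame of line between 0.022 and 0.028 m and angle between the y axis of log and the y axis of line, either way round below 0.12 rad and linear speed of log below 0.005 m/s and angular speed of log below 0.2 rad/s and distance of each of bar, scent, mould from where it was at the start of the episode below 0.01 m and angle between each of bar, scent's own z axis and vertical below 0.1 rad); the robot touches nothing.
It fails at once if the log is lifted more than 8 mm off the board (z of log in the frame of line above 0.033 m).
It fails at once if the log is touched by a fingertip that reaches below its middle (pushed low or pinched) (contact force between the fingers and log above 0.3 N and height (world z) of the grasp point below 0.05 m).
It fails at once if the log is dragged without rolling (linear speed of log above 0.025 m/s and angular speed of log below 0.4 rad/s).
It fails at once if a bystander is shoved (distance of any of bar, scent, mould from where it was at the start of the episode above 0.015 m).
It also fails if it takes over 58 s, if anything falls off the work surface, if the arm or the gripper's body presses on something with over 40 N, if the wrist force passes 120 N, or if a joint passes its speed limit or range.

## Robot

A 6-joint arm with a two-finger parallel gripper is mounted at the origin on the work surface. World frame = base frame: x ahead of the robot, y to its left, z up, the work surface at z = 0. Lengths are in mm, angles in rad, forces in N, time in s.
With the tool pointing down it reaches from about 350 to 975 mm from the base axis. Payload 7.1 kg.
Tool frame: the origin (TCP) lies midway between the tips of the shut fingers; the grasp point (between the pads) lies 19 mm behind it (ctrl.grip_point_offset is the distance from the TCP to the grasp point, in mm); z points along the fingers, y is the line along which they close (so a half turn about z gives the same grasp; the last joint's range is limited). The gripper opens to 88 mm and grips with 3 to 60 N. Pads are 20 mm wide; open, the fingers measure 115 mm over their backs; the gripper's body (75 mm by 178 mm) begins 61 mm behind the grasp point.
Start: joints at [1.173, 0.423, 1.63, -0, 1.089, -0.019], TCP at [231.096, 580.689, 222.675] pointing down, gripper open.
Joint ranges: [-3, 3], [-0.9, 2.11], [0.09, 2.58], [-1.31, 4.45], [0.11, 2.69], [-2.54, 2.54]. Speed limits (rad/s): [2.39, 2.39, 3.01, 3.14, 3.14, 3.14].

## Interface

Orientations are given as a rotation vector (axis times angle).
In Python, from workcell import get_obs, optics, close_job, spotter, ctrl gives the robot as it stands. The module is installed in compiled form; this text tells all that it offers.
- The arm moves only by the tool move_arm, never from a script. Its argument "rows" is a list of rows, each a list of 5 numbers: the shift along the tool's x, y, z in cm, then the turn about the tool's z in degrees, then the opening in per cent of the stroke, from 0 (shut) to 100 (fully open). A call has 1 to 10 rows; each row shifts and turns the commanded pose from where the row before left it, along the tool's axes as they then stand; what a row does not reach is not made up. A row lasts 1/8 s, in which the tool goes at most 62.5 mm and 10.7 degrees, less where a joint would pass 70% of its speed; a pose out of reach is approached as far as the arm can. A call with a gripper value outside its range is refused whole. The fingers move at their own pace and stop on an object; the grip force is fixed at half the most. Time passes only in rows, so rows that do not move let the fingers close. It gives the time, the measured TCP pose, the force, the opening and the grip force at its end, in the units of the state.
- get_obs(): the state, without advancing time (a new reading comes with each control period).
- optics.get_image(name): name is "scene" or "top"; returns the picture (384x512x3 uint8, blue, green, red); there is no depth.
- optics.calibration(name): a dict with "camera_matrix" (3x3 intrinsics, pixels), "xyz" and "orientation" of the camera in the world. Camera axes: x right, y down, z forward; pixel columns grow to the right and rows downward; lengths in mm; the calibration is good to about 2 mm. A picture is of the moment at which its call begins. calibration takes no time and is no camera call.
- close_job(): hands the job in; it is judged then, once.
Trained networks look in the newest picture that a camera, given by its name, has taken for a name from the list of things; names that differ only in an ending like _2 or _b are one class to them, and where a whole thing is asked for, a point or a joint stands for the part that bears it (a point fixed in the world has none). Each returns a list of dicts, best first, with "conf" (0 to 1); they miss things now and then, are a little off and sometimes report something else, mostly with a low value. They report only what shows in the picture. A call takes as long as a camera call. They do not tell look-alikes from the thing itself.
- spotter.find_in(camera, label): "point" ([column, row] in pixels, amid what is visible of it).
- spotter.regions_of(camera, label): "region" (384x512 bool, what is visible of it) and "point" ([column, row] in pixels, amid what is visible of it).
The state is a dict: "t": time; "qpos": joint angles; "qvel": joint speeds; "joint_torque": joint torques, N m; "ee_pos": TCP position; "orientation": TCP orientation; "ft_force": force on the tool from outside, world axes, zero at the start; "moment": the same for the moment, N m; "width": finger opening in mm; "grasp_force": force on a finger pad.
Only numpy, scipy, OpenCV 4.12 (cv2) and the standard library are available. Lean on these libraries where they do the work, as an engineer would, in place of code of your own. Each camera call takes 0.05 s, during which the arm holds its last target. There are 200 camera calls.

## Working session

There is one attempt and no reset: what is moved stays moved. The work goes in short steps, Python scripts to look and compute and a tool call to move; the robot and the scene stay as the last step left them, time stands still between calls to the robot, and variables do not carry over. Pictures are saved under pics/ and viewed, at most 10 in all, crops included, and the job is handed in when it is done.

Besides the shell and the picture viewer there is one more tool, called after ">>>" by a JSON object that holds its "name" and its "arguments", one argument or row to a line. move_arm: Moves the arm, as the interface text tells. Its arguments: {"type":"object","properties":{"rows":{"type":"array","items":{"type":"array","items":{"type":"number"}}}},"required":["rows"]}

```bash
mkdir -p pics; cat > h.py <<'E'
import numpy as np, cv2
from scipy.spatial.transform import Rotation as R
from workcell import get_obs, optics, close_job, spotter, ctrl
def cal(n):
    c=optics.calibration(n); o=np.array(c["orientation"],float)
    M=o if o.shape==(3,3) else R.from_rotvec(o).as_matrix()
    return np.array(c["camera_matrix"],float),np.array(c["xyz"],float),M
def ray(n,px):
    K,p,M=cal(n); d=M@np.linalg.solve(K,[px[0],px[1],1.]); return p,d
def at_z(n,px,z):
    p,d=ray(n,px); return p+d*(z-p[2])/d[2]
def proj(n,P):
    K,p,M=cal(n); q=K@(M.T@(np.asarray(P,float)-p)); return q[:2]/q[2]
E
python3 - <<'E'
from h import *
for n in("scene","top"):
    im=optics.get_image(n); cv2.imwrite(f"pics/{n}0.png",im)
    print(n,optics.calibration(n))
    for l in("log","line","bar","scent","mould"):
        print(l,[(np.round(d["point"],1).tolist(),round(d["conf"],2),np.round(at_z(n,d["point"],25)).tolist()) for d in spotter.find_in(n,l)])
o=get_obs();print(o)
E
```

```text
scene {'camera_matrix': array([[372.14412363,   0.        , 259.17676795],
       [  0.        , 372.14412363, 185.67503371],
       [  0.        ,   0.        ,   1.        ]]), 'xyz': array([1083.93082867,   27.91391814,  482.53708952]), 'orientation': array([-1.66541231, -1.6815021 ,  0.86868063])}
log [([187.7, 150.8], 0.91, [331.0, -170.0, 25.0]), ([116.6, 174.3], 0.89, [427.0, -309.0, 25.0]), ([256.5, 189.5], 0.8, [484.0, -2.0, 25.0])]
line [([271.7, 242.9], 0.87, [635.0, 28.0, 25.0])]
bar [([298.8, 238.7], 0.81, [625.0, 74.0, 25.0])]
scent [([372.8, 201.0], 0.89, [523.0, 223.0, 25.0])]
mould [([162.3, 240.5], 0.82, [628.0, -162.0, 25.0])]
top {'camera_matrix': array([[419.07981351,   0.        , 255.04968551],
       [  0.        , 419.07981351, 195.23459181],
       [  0.        ,   0.        ,   1.        ]]), 'xyz': array([376.16053551, -11.03372956, 896.26899693]), 'orientation': array([-2.10182281,  2.13977921, -0.16350534])}
log [([414.2, 240.8], 0.98, [428.0, -320.0, 25.0]), ([260.3, 206.1], 0.76, [506.0, -5.0, 25.0])]
line [([238.6, 181.6], 0.76, [560.0, 40.0, 25.0])]

[... 154 characters left out ...]
)]
{'t': 0.6, 'qpos': array([ 1.17298714e+00,  4.23079459e-01,  1.62991993e+00,  1.92013027e-05,
        1.08855989e+00, -1.89820423e-02]), 'qvel': array([-1.61514996e-05, -1.68592816e-03,  5.71648785e-04, -1.04726368e-03,
        1.13038932e-04,  5.67070062e-04]), 'joint_torque': array([-7.65656132e-04, -5.44304037e+01, -2.73930699e+01,  6.44336524e-02,
        1.70111476e-02, -2.30545209e-05]), 'ee_pos': array([231.09979982, 580.6897271 , 222.68005075]), 'orientation': array([-5.91520350e-01, -3.08539250e+00, -5.68211852e-05]), 'ft_force': array([-0.7512146 , -0.1516847 , -0.53905393]), 'moment': array([-0.04505543,  0.01061278,  0.01382752]), 'grasp_force': 0.0, 'width': 87.5882254197645}
```

View pics/scene0.png

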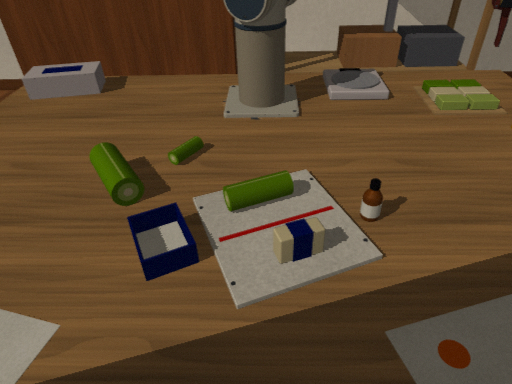

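View pics/top0.png

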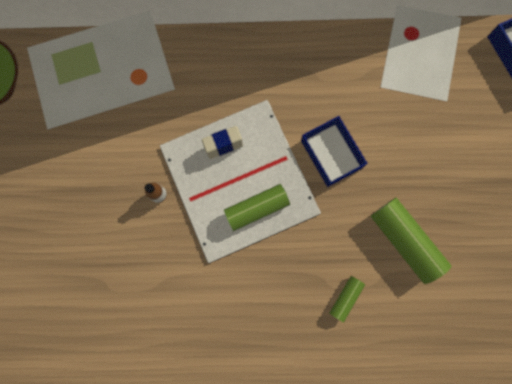

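Top view: the green logs are at (257,207) on the board, (412,241) large on the table and (347,299) small on the table. The middle-sized one is the one on the board, beside the red line (190,199)-(287,158). The bar is at (222,141), the bottle at (155,192) and the mould box at (334,151). I'll check the log in a crop and fit it against both silhouettes.

```bash
cat >> h.py <<'E'
from scipy.optimize import minimize
def line_pose(ims):
    out=[]
    for n,im in ims.items():
        hsv=cv2.cvtColor(im,cv2.COLOR_BGR2HSV)
        m=(((hsv[...,0]<6)|(hsv[...,0]>174))&(hsv[...,1]>130)&(hsv[...,2]>90)).astype(np.uint8)
        k,lab,st,_=cv2.connectedComponentsWithStats(m)
        c=proj(n,[575,25,12]); 
        ok=[i for i in range(1,k) if st[i,4]>15 and np.hypot(*(st[i,:2]+st[i,2:4]/2-c))<90]
        v,u=np.nonzero(np.isin(lab,ok))
        P=np.array([at_z(n,(a,b),12)[:2] for a,b in zip(u,v)])
        c=P.mean(0); d=np.linalg.svd(P-c)[2][0]; d*=np.sign(d[1])
        s=(P-c)@d; mid=c+d*(s.min()+s.max())/2
        out.append((n,mid,d,np.ptp(s)))
    return out
def cyl(p):
    x,y,a=p; d=np.array([-np.sin(a),np.cos(a),0]); e=np.array([np.cos(a),np.sin(a),0])
    t=np.linspace(0,2*np.pi,40)
    return np.array([np.array([x,y,37])+s*65*d+25*(np.cos(q)*e+np.sin(q)*np.array([0,0,1])) for s in(-1,1) for q in t])
def green(n,im,c0):
    hsv=cv2.cvtColor(im,cv2.COLOR_BGR2HSV)
    m=((hsv[...,0]>33)&(hsv[...,0]<75)&(hsv[...,1]>110)).astype(np.uint8)
    m=cv2.morphologyEx(m,cv2.MORPH_OPEN,np.ones((2,2)))
    k,lab,st,ce=cv2.connectedComponentsWithStats(m)
    c=proj(n,[*c0,37]); i=min((i for i in range(1,k) if st[i,4]>100),key=lambda i:np.hypot(*(ce[i]-c)))
    return (lab==i).astype(np.uint8)
def log_fit(ims,p0):
    ms={n:green(n,im,p0[:2]) for n,im in ims.items()}
    def cost(q,names):
        p=[p0[0]+q[0],p0[1]+q[1],p0[2]+q[2]/50]; s=0
        for n in names:
            S=4; h=cv2.convexHull((np.array([proj(n,P) for P in cyl(p)])*16*S+8*S*1.).astype(np.int32).reshape(-1,1,2))
            r=np.zeros((384*S,512*S),np.uint8); cv2.fillConvexPoly(r,h,1,cv2.LINE_8,4)
            r=cv2.resize(r.astype(np.float32),(512,384),interpolation=cv2.INTER_AREA)
            s+=np.abs(r-ms[n]).sum()/ms[n].sum()
        return s
    out={}
    for names in [(n,) for n in ims]+([tuple(ims)] if len(ims)>1 else []):
        r=minimize(cost,[0,0,0],args=(names,),method="Nelder-Mead",options=dict(initial_simplex=[[0,0,0],[20,0,0],[0,20,0],[0,0,10]],xatol=.1,fatol=1e-4,maxiter=150))
        out[names]=(np.array([p0[0]+r.x[0],p0[1]+r.x[1],p0[2]+r.x[2]/50]),r.fun)
    return out
def rel(lp,c,d):
    # frame of line: y=d, x=(d_y,-d_x)
    v=np.asarray(lp[:2])-c; return v@np.array([d[1],-d[0]]),v@d
def measure(p0,names=("top","scene")):
    ims={n:optics.get_image(n) for n in names}
    for n,(p,f) in log_fit(ims,p0).items():
        print(n,"log",p.round(1),"yaw",p[2].round(3),"cost",round(f,3),"x,y in line",np.round(rel(p,C,D),1),"dyaw",round(p[2]-YAW,3))
    return ims
E
python3 - <<'E'
from h import *
import h
ims={n:cv2.imread(f"pics/{n}0.png") for n in("top","scene")}
for n,c,d,L in line_pose(ims): print(n,c,d,np.arctan2(-d[0],d[1]),L)
n,c,d,L=line_pose(ims)[0]
for k,(p,f) in log_fit(ims,[505,-5,-.35]).items(): print(k,p,f,rel(p,c,d))
cv2.imwrite("pics/crop.png",cv2.resize(ims["top"][90:270,140:320],None,fx=3,fy=3))
E
```

```text
top [570.2581617   41.74823328] [-0.38691284  0.92211629] 0.3972813202703124 225.52766354922136
scene [568.86227209  39.80886309] [-0.38702107  0.92207087] 0.39739870369615804 229.62833032683963Traceback (most recent call last):
  File "<stdin>", line 6, in <module>
  File "h.py", line 52, in log_fit
    r=minimize(cost,[0,0,0],args=(names,),method="Nelder-Mead",options=dict(initial_simplex=[[0,0,0],[20,0,0],[0,20,0],[0,0,10]],xatol=.1,fatol=1e-4,maxiter=150))
    res = _minimize_neldermead(fun, x0, args, callback, bounds=bounds,
                               **options)
    fxr = func(xr)
    fx = function(np.copy(x), *(wrapper_args + args))
  File "h.py", line 45, in cost
    S=4; h=cv2.convexHull((np.array([proj(n,P) for P in cyl(p)])*16*S+8*S*1.).astype(np.int32).reshape(-1,1,2))
                                     ~~~~^^^^^
  File "h.py", line 13, in proj
    K,p,M=cal(n); q=K@(M.T@(np.asarray(P,float)-p)); return q[:2]/q[2]
          ~~~^^^
  File "h.py", line 5, in cal
    c=optics.calibration(n); o=np.array(c["orientation"],float)
ValueError: time passes only in moves, steps and waits
```

```bash
sed -i 's/^def cal(n):/import functools\n@functools.cache\ndef cal(n):/' h.py
cat >> h.py <<'E'
YAW=0.3973; C=np.array([570.26,41.75]); D=np.array([-np.sin(YAW),np.cos(YAW)])
E
python3 - <<'E'
from h import *
ims={n:cv2.imread(f"pics/{n}0.png") for n in("top","scene")}
cv2.imwrite("pics/crop.png",cv2.resize(ims["top"][90:270,140:320],None,fx=3,fy=3))
for n,c,d,L in line_pose(ims):
  for k,(p,f) in log_fit({n:ims[n]},[505,-5,.35]).items(): print(k,p,f,rel(p,c,d))
print(get_obs()["t"], ctrl.grip_point_offset)
E
```

```text
('top',) [5.02301565e+02 2.30788942e+00 4.20957905e-01] 0.1529108327192336 (np.float64(-77.92386074262038), np.float64(-10.075303900794434))
('scene',) [5.04863653e+02 3.54808074e+00 4.17927140e-01] 0.05515791027154664 (np.float64(-73.04494958119838), np.float64(-8.66619661709834))
0.6 18.700000000000003
```

View pics/crop.png

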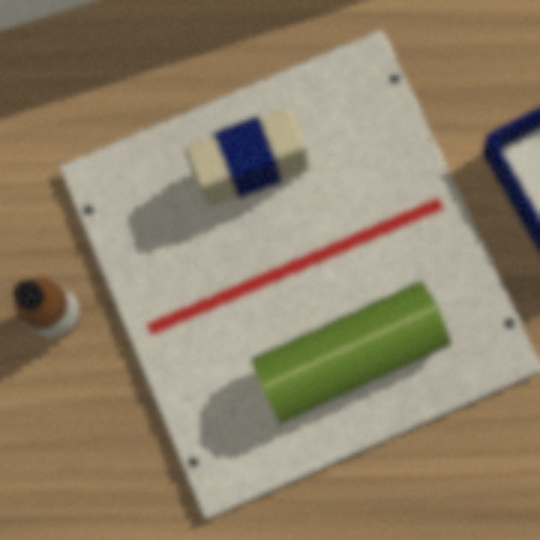

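The crop confirms it: the green log on the board, crop (351,350), with the red line above it and the bar beyond, so this is the middle-sized log. The two fits differ by 5 mm, so I'll check the masks, and start turning the tool meanwhile.

```bash
python3 - <<'E'
from h import *
import h
ims={n:optics.get_image(n) for n in("top","scene")}
reg={}
for n in ims:
    r=spotter.regions_of(n,"log"); c=proj(n,[503,3,37])
    r=min(r,key=lambda q:np.hypot(*(np.array(q["point"])-c)))["region"]
    reg[n]=r.astype(np.uint8)
    g=green(n,ims[n],[503,3]); print(n,"net",r.sum(),"hsv",g.sum(),"c",c)
    h.green=lambda n,im,c0:reg[n]
    for k,(p,f) in log_fit({n:ims[n]},[503,3,.41]).items():print(p,f,rel(p,C,D))
    h.green=green
# hsv profile across the log in top view
for s in range(-40,41,4):
    P=np.array([503,3,37])+s*np.array([D[1],-D[0],0]); u,v=proj("top",P).round().astype(int)
    print(s,cv2.cvtColor(ims["top"][v:v+1,u:u+1],cv2.COLOR_BGR2HSV)[0,0].tolist(),end="; ")
E
```

```text
top net 1569 hsv 1355 c [256.42736363 206.94258217]
[5.03204868e+02 1.81862176e+00 4.16958309e-01] 0.033779477374123644 (np.float64(-77.28279571881716), np.float64(-10.875439508809453))
scene net 1735 hsv 1693 c [258.70841836 190.34899784]
[5.01237204e+02 1.19746080e+00 4.14480478e-01] 0.03220461095100865 (np.float64(-79.33754261657239), np.float64(-10.68686921396104))
-40 [23, 29, 178]; -36 [23, 29, 174]; -32 [24, 28, 148]; -28 [25, 25, 113]; -24 [37, 107, 86]; -20 [41, 147, 90]; -16 [40, 151, 98]; -12 [41, 156, 106]; -8 [40, 156, 113]; -4 [41, 151, 120]; 0 [39, 134, 131]; 4 [37, 112, 143]; 8 [41, 156, 119]; 12 [41, 160, 118]; 16 [41, 155, 117]; 20 [41, 150, 112]; 24 [41, 123, 110]; 28 [28, 27, 171]; 32 [24, 28, 182]; 36 [26, 28, 181]; 40 [23, 28, 182];
```

>>> {"name": "move_arm", "arguments": {
  "rows": [
    [0,0,0,-8.9,60],
    [0,0,0,-8.9,60],
    [0,0,0,-8.9,60],
    [0,0,0,-8.9,60],
    [0,0,0,-8.9,60]
  ]
}}

```text
t: 1.42
ee_pos: [231.1, 580.7, 222.7]
orientation: [-0.629, 3.078, 0.0]
ft_force: [-0.8, -0.0, 0.1]
width: 52.7
grasp_force: 0.0
```

Fitting the network masks, each camera puts the log at x = −77 mm and y = −10 mm relative to its own view of the line. That agrees with the 50–85 mm given. Next I'll travel above it.

>>> {"name": "move_arm", "arguments": {
  "rows": [
    [0,-5.5,0,0,60],
    [0,-5.5,0,0,60],
    [0,-5.5,0,0,60],
    [0,-5.5,0,0,60],
    [0,-5.5,0,0,60],
    [0,-5.5,0,0,60],
    [0,-5.5,0,0,60],
    [0,-5.5,0,0,60],
    [0,-5.5,0,0,60],
    [0,-5.5,0,0,60]
  ]
}}

```text
t: 2.68
ee_pos: [444.9, 72.0, 223.1]
orientation: [-0.621, 3.079, 0.0]
ft_force: [0.9, 0.7, 0.3]
width: 52.5
grasp_force: 0.0
```

>>> {"name": "move_arm", "arguments": {
  "rows": [
    [-0.94,-4.3,2,0,60],
    [-0.94,-4.4,2,0,60],
    [0,0,4,0,60],
    [0,0,4,0,60],
    [0,0,2,0,60],
    [0,0,0,0,60],
    [0,0,0,0,60]
  ]
}}

```text
t: 3.55
ee_pos: [495.9, 0.7, 83.5]
orientation: [-0.621, 3.078, -0.0]
ft_force: [-0.5, -0.4, 0.2]
width: 52.6
grasp_force: 0.0
```

>>> {"name": "move_arm", "arguments": {
  "rows": [
    [0,0,1.0,0,60],
    [0,0,0.8,0,60],
    [0,0,0.1,0,60],
    [0,0,0.1,0,60],
    [0,0,0,0,60],
    [0,0,0,0,60]
  ]
}}

```text
t: 4.3
ee_pos: [495.4, 0.7, 62.8]
orientation: [-0.621, 3.079, -0.0]
ft_force: [0.2, -0.3, 0.1]
width: 53.3
grasp_force: 0.0
```

```bash
python3 - <<'E'
from h import *
a=optics.get_image("scene");b=optics.get_image("top")
cv2.imwrite("pics/touch.png",np.hstack([cv2.resize(a[100:260,170:330],(480,480)),cv2.resize(b[130:260,190:320],(320,320)) if 0 else cv2.resize(b[130:260,190:320],(320,480))]))
E
```

```text
(no output)
```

View pics/touch.png

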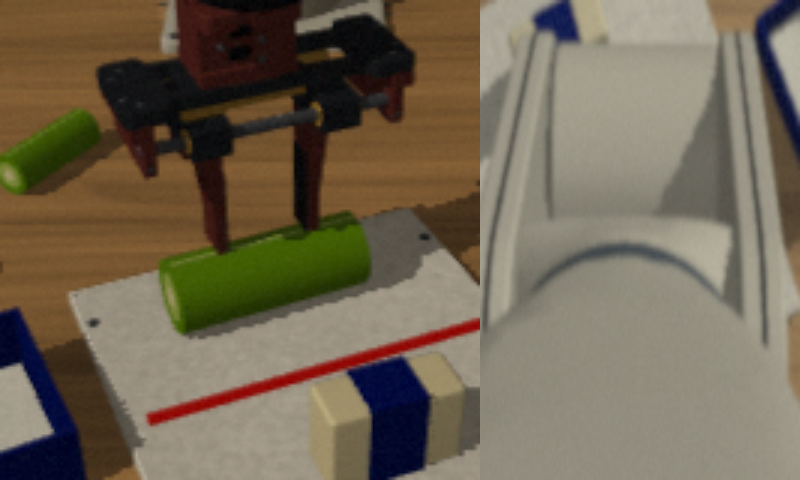

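The fingers stand over the log's top at scene-crop (220,245) and (308,228), spread along its axis. The top camera is hidden by the arm. I'll press down in small steps.

>>> {"name": "move_arm", "arguments": {
  "rows": [
    [0,0,0.05,0,60],
    [0,0,0.05,0,60],
    [0,0,0,0,60]
  ]
}}

```text
t: 4.78
ee_pos: [495.8, 0.8, 62.1]
orientation: [-0.62, 3.079, -0.0]
ft_force: [-0.4, 1.7, 6.3]
width: 52.6
grasp_force: 2.7
```

>>> {"name": "move_arm", "arguments": {
  "rows": [
    [-0.2,0,0.02,0,60],
    [-0.4,0,0,0,60],
    [-0.4,0,0,0,60],
    [-0.4,0,0,0,60],
    [-0.2,0,0,0,60],
    [0,0,0,0,60]
  ]
}}

```text
t: 5.52
ee_pos: [510.6, 7.4, 62.1]
orientation: [-0.62, 3.079, 0.0]
ft_force: [0.3, 3.2, 7.6]
width: 52.7
grasp_force: 3.8
```

```bash
cat >> h.py <<'E'
CS=np.array([568.86,39.81])
def where(n="scene",p0=(503,3)):
    """log in the line's frame, by the network's mask and the line as the same camera saw it"""
    global green
    optics_im=optics.get_image(n); rs=spotter.regions_of(n,"log"); c=proj(n,[*p0,37])
    r=min(rs,key=lambda q:np.hypot(*(np.array(q["point"])-c)))["region"].astype(np.uint8)
    keep=green; green=lambda *a:r
    (p,f),=log_fit({n:optics_im},[*p0,.41]).values(); green=keep
    print(n,"px",r.sum(),"log",p.round(2),"cost",round(f,3),"in line",np.round(rel(p,CS if n=="scene" else C,D),1),"dyaw",round(p[2]-YAW,3))
    return optics_im,r
E
python3 -c "
from h import *
where(); print(get_obs()['t'])"
```

```text
scene px 1669 log [5.0836e+02 5.8400e+00 4.1000e-01] cost 0.089 in line [-68.9  -7.9] dyaw 0.008
5.625
```

It is rolling as expected: 16 mm of finger travel gave about 8 mm of log travel. I'll finish this stroke, lift, return and start again.

>>> {"name": "move_arm", "arguments": {
  "rows": [
    [-0.3,0,0,0,60],
    [-0.4,0,0,0,60],
    [-0.4,0,0,0,60],
    [-0.2,0,0,0,60],
    [0,0,0,0,60]
  ]
}}

```text
t: 6.25
ee_pos: [522.4, 12.5, 62.1]
orientation: [-0.62, 3.079, 0.001]
ft_force: [-1.3, 3.5, 7.7]
width: 52.5
grasp_force: 3.8
```

>>> {"name": "move_arm", "arguments": {
  "rows": [
    [0,0,-0.4,0,60],
    [0,0,-0.6,0,60],
    [0.7,0,0,0,60],
    [0.8,0,0,0,60],
    [0,0,0.5,0,60],
    [0,0,0.35,0,60],
    [0,0,0,0,60]
  ]
}}

```text
t: 7.12
ee_pos: [508.2, 6.2, 62.6]
orientation: [0.621, -3.079, -0.0]
ft_force: [0.0, 0.2, 0.4]
width: 52.8
grasp_force: 0.0
```

```bash
python3 -c "
from h import *
where(p0=(515,9)); o=get_obs(); print(o['t'],rel(o['ee_pos'],[502.5,1.7],D),o['ee_pos'])"
```

```text
scene px 1686 log [5.1495e+02 7.2800e+00 4.3000e-01] cost 0.084 in line [-62.3  -9.1] dyaw 0.035
7.225 (np.float64(7.016380346862352), np.float64(1.9245954882618048)) [508.22518407   6.18953542  62.8021504 ]
```

>>> {"name": "move_arm", "arguments": {
  "rows": [
    [0,0,0.08,0,60],
    [0,0,0.08,0,60],
    [-0.2,0,0,0,60],
    [-0.4,0,0,0,60]
  ]
}}

```text
t: 7.72
ee_pos: [514.3, 8.8, 62.1]
orientation: [-0.62, 3.078, 0.0]
ft_force: [-0.1, 1.9, 7.6]
width: 52.7
grasp_force: 3.5
```

>>> {"name": "move_arm", "arguments": {
  "rows": [
    [-0.4,0,0,0,60],
    [-0.4,0,0,0,60],
    [-0.4,0,0,0,60],
    [-0.4,0,0,0,60],
    [-0.4,0,0,0,60],
    [-0.4,0,0,0,60],
    [-0.2,0,0,0,60],
    [0,0,0,0,60]
  ]
}}

```text
t: 8.72
ee_pos: [538.2, 19.2, 62.1]
orientation: [-0.62, 3.079, 0.001]
ft_force: [-2.5, 2.6, 8.1]
width: 52.4
grasp_force: 3.7
```

>>> {"name": "move_arm", "arguments": {
  "rows": [
    [0,0,-0.4,0,60],
    [0,0,-0.6,0,60],
    [0.8,0,0,0,60],
    [0.8,0,0,0,60],
    [0,0,0.5,0,60],
    [0,0,0.35,0,60],
    [0,0,0,0,60]
  ]
}}

```text
t: 9.6
ee_pos: [523.0, 12.3, 62.5]
orientation: [0.621, -3.079, -0.0]
ft_force: [-0.2, 0.0, 0.3]
width: 52.7
grasp_force: 0.0
```

```bash
python3 -c "
from h import *
where(p0=(530,14)); o=get_obs(); print(o['t'],rel(o['ee_pos'],[502.5,1.7],D),o['ee_pos'])"
```

```text
scene px 1838 log [5.2915e+02 1.4140e+01 4.2000e-01] cost 0.049 in line [-46.6  -8.3] dyaw 0.019
9.7 (np.float64(23.01557036519447), np.float64(1.941196755176699)) [522.97175869  12.39541118  62.70058489]
```

>>> {"name": "move_arm", "arguments": {
  "rows": [
    [0,0,0.08,0,60],
    [0,0,0.08,0,60],
    [-0.2,0,0,0,60],
    [-0.4,0,0,0,60],
    [-0.4,0,0,0,60],
    [-0.4,0,0,0,60],
    [-0.4,0,0,0,60],
    [-0.4,0,0,0,60],
    [-0.4,0,0,0,60],
    [-0.4,0,0,0,60]
  ]
}}

```text
t: 10.95
ee_pos: [551.1, 24.7, 62.1]
orientation: [-0.62, 3.079, 0.001]
ft_force: [-2.1, 3.8, 8.8]
width: 52.6
grasp_force: 4.0
```

>>> {"name": "move_arm", "arguments": {
  "rows": [
    [-0.2,0,0,0,60],
    [0,0,0,0,60],
    [0,0,-0.4,0,60],
    [0,0,-0.6,0,60],
    [0.8,0,0,0,60],
    [0.8,0,0,0,60],
    [0,0,0.5,0,60],
    [0,0,0.33,0,60],
    [0,0,0,0,60]
  ]
}}

```text
t: 12.08
ee_pos: [537.7, 18.6, 62.6]
orientation: [0.621, -3.079, -0.0]
ft_force: [0.0, 0.1, -0.6]
width: 52.8
grasp_force: 0.0
```

```bash
python3 -c "
from h import *
where(p0=(543,20)); o=get_obs(); print(o['t'],rel(o['ee_pos'],[502.5,1.7],D),o['ee_pos'])"
```

```text
scene px 1910 log [5.4416e+02 2.0850e+01 4.1000e-01] cost 0.047 in line [-30.1  -7.9] dyaw 0.017
12.175 (np.float64(39.05070172178045), np.float64(1.9568240316293433)) [537.75185201  18.61429559  62.81357276]
```

>>> {"name": "move_arm", "arguments": {
  "rows": [
    [0,0,0.08,0,60],
    [0,0,0.08,0,60],
    [-0.2,0,0,0,60],
    [-0.4,0,0,0,60],
    [-0.4,0,0,0,60],
    [-0.4,0,0,0,60],
    [-0.4,0,0,0,60],
    [-0.4,0,0,0,60],
    [-0.4,0,0,0,60],
    [-0.4,0,0,0,60]
  ]
}}

```text
t: 13.42
ee_pos: [565.8, 30.8, 62.1]
orientation: [-0.62, 3.079, 0.001]
ft_force: [-1.7, 2.7, 7.4]
width: 52.8
grasp_force: 3.5
```

>>> {"name": "move_arm", "arguments": {
  "rows": [
    [0,0,0,0,60],
    [0,0,-0.4,0,60],
    [0,0,-0.6,0,60],
    [0.8,0,-1,0,60],
    [5,0,-3,0,60],
    [6,0,-3,0,60],
    [6,0,0,0,60],
    [6,0,0,0,60],
    [0,0,0,0,60],
    [0,0,0,0,60]
  ]
}}

```text
t: 14.68
ee_pos: [350.5, -60.8, 140.0]
orientation: [-0.619, 3.078, -0.001]
ft_force: [0.4, -0.1, 0.8]
width: 52.5
grasp_force: 0.0
```

```bash
python3 -c "
from h import *
where(p0=(558,27)); a,r=where('top',(558,27)); o=get_obs(); print(o['t'],rel(o['ee_pos'],[502.5,1.7],D),o['ee_pos'])
cv2.imwrite('pics/top_mid.png',a)"
```

```text
scene px 1929 log [5.5741e+02 2.7150e+01 4.2000e-01] cost 0.049 in line [-15.5  -7.2] dyaw 0.026
top px 1515 log [5.5969e+02 2.7000e+01 4.2000e-01] cost 0.031 in line [-15.5  -9.5] dyaw 0.022
14.875 (np.float64(-163.8264419056389), np.float64(1.5113155038902506)) [350.84937943 -60.29577747 139.43496824]
```

View pics/top_mid.png

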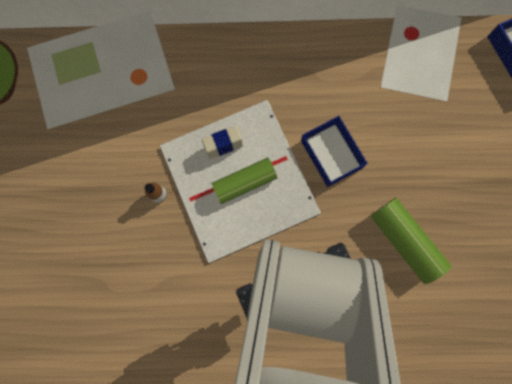

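The top picture shows the log at (245,180), just short of the line (190,199)-(287,158). Both cameras say 15.5 mm remain, with the yaw about 0.02 off. Last stroke: 31 mm of finger travel.

>>> {"name": "move_arm", "arguments": {
  "rows": [
    [-5.4,0,0,0,60],
    [-5.5,0,0,0,60],
    [-5.5,0,0,0,60],
    [-5.4,0,0,0,60],
    [0,0,4,0,60],
    [0,0,3.2,0,60],
    [0,0,0,0,60],
    [0,0,0,0,60]
  ]
}}

```text
t: 15.88
ee_pos: [551.2, 24.3, 67.8]
orientation: [-0.621, 3.079, -0.0]
ft_force: [0.7, 0.7, 1.0]
width: 52.7
grasp_force: 0.0
```

```bash
python3 -c "
from h import *
o=get_obs(); print(o['t'],rel(o['ee_pos'],[502.5,1.7],D),o['ee_pos'])"
```

```text
15.875 (np.float64(53.67894687575925), np.float64(1.9955601291867204)) [551.22570131  24.31012229  67.83649855]
```

>>> {"name": "move_arm", "arguments": {
  "rows": [
    [0,0,0.4,0,60],
    [0,0,0.1,0,60],
    [0,0,0.08,0,60],
    [0,0,0.08,0,60],
    [0,0,0,0,60]
  ]
}}

```text
t: 16.5
ee_pos: [551.8, 24.3, 62.0]
orientation: [-0.62, 3.077, -0.0]
ft_force: [-0.8, 2.0, 9.0]
width: 53.1
grasp_force: 4.4
```

>>> {"name": "move_arm", "arguments": {
  "rows": [
    [-0.2,0,0,0,60],
    [-0.4,0,0,0,60],
    [-0.4,0,0,0,60],
    [-0.4,0,0,0,60],
    [-0.4,0,0,0,60],
    [-0.4,0,0,0,60],
    [-0.4,0,0,0,60],
    [-0.4,0,0,0,60],
    [-0.1,0,0,0,60],
    [0,0,0,0,60]
  ]
}}

```text
t: 17.75
ee_pos: [580.2, 36.7, 62.0]
orientation: [-0.62, 3.078, 0.001]
ft_force: [-2.1, 4.3, 9.5]
width: 52.4
grasp_force: 4.4
```

>>> {"name": "move_arm", "arguments": {
  "rows": [
    [0,0,0,0,60],
    [0,0,-0.4,0,60],
    [0,0,-0.6,0,60],
    [0,0,-3,0,60],
    [5,0,-4,0,60],
    [6,0,-2,0,60],
    [6,0,0,0,60],
    [6,0,0,0,60],
    [0,0,0,0,60],
    [0,0,0,0,60]
  ]
}}

```text
t: 19.0
ee_pos: [370.1, -52.7, 160.2]
orientation: [-0.619, 3.078, -0.001]
ft_force: [1.2, -0.3, -1.1]
width: 53.1
grasp_force: 0.0
```

```bash
python3 -c "
from h import *
where(p0=(571,34)); a,r=where('top',(571,34)); o=get_obs(); print(o['t'],o['ee_pos'],o['qvel'].round(3))
for n in('bar','scent','mould'): print(n,[(np.round(d['point'],1),d['conf']) for d in spotter.find_in('top',n)][:2])
cv2.imwrite('pics/top_end.png',a)"
```

```text
scene px 1979 log [5.702e+02 3.266e+01 4.300e-01] cost 0.057 in line [-1.5 -7.1] dyaw 0.029
top px 1475 log [5.7212e+02 3.2380e+01 4.2000e-01] cost 0.05 in line [-1.9 -9.4] dyaw 0.027
19.2 [370.19553405 -52.16679492 159.61458771] [ 0.001  0.     0.006 -0.001 -0.001 -0.001]
bar [(array([223.1, 141.4]), 0.78)]
scent [(array([156.9, 193.2]), 0.67)]
mould [(array([331.8, 152.4]), 0.96)]
```

View pics/top_end.png

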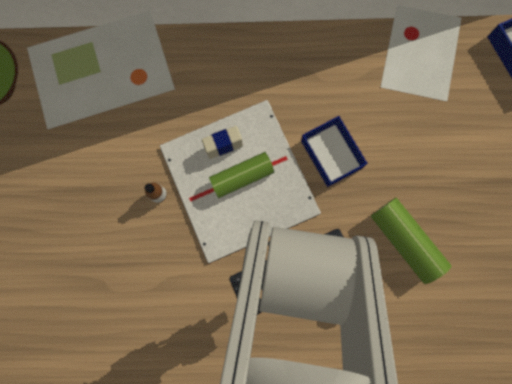

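The log lies over the line at top (241,174), −1.7 mm across and about −8 mm along, with yaw 0.03. Both cameras agree, and the bar, bottle and mould box have not moved. Nothing is being touched, so I'm handing in.

```bash
python3 -c "
from h import *
print(close_job())"
```

```text
the job is handed in; nothing more can be done
None
```

I rolled the log onto the red line and handed the job in at about 19 s of the 58 s: by the cameras it lies about 2 mm off across, 8 mm off along and 0.03 rad off parallel, with the bar, bottle and mould box where they stood; no verdict came back.

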